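# Dispense two macadamias and ease the lid shut

### The job

Press the nut dispenser's red lever right down with the fingertips so that its linked orange lid lifts, and hold it down until both macadamias have rolled out into the white bowl. Then let the lever come up slowly under the fingers, so that the lid eases shut without slamming, and move clear. Work only the lever: leave the lid, the nuts, the bowl and the other things on the bench alone.

Things in the scene. Friction and masses are not known exactly. Their poses are not given: they have to be found in the camera images.
- dispenser: countertop nut dispenser, fixed; origin on the bench at the middle of its grey column, z up. A clear trough slopes down to its -y, ending in an open white spout above the bowl. The red lever stands out to its -x (robot's side). Steel foot 130 by 170 mm. Top about 180 mm above the bench with the lid shut, 275 mm open; lid and trough lie within 30 mm of its y axis
- lever_pad (a point): centre of the top face of the lever's red press pad (44 mm along the arm, 90 mm across, 10 mm thick), 130 mm above the bench at rest. It is on an arm with a level pivot (along the dispenser's y) 105 mm towards the dispenser's +x. The arm tilts from 0.2 rad up at rest to 0.2 rad down, so the pad's centre drops 42 mm, almost straight. Free space above; lid and column are over 100 mm off
- lever (a joint): turn of the lever, rad: 0 at rest (up), 0.4 right down (stop). A spring and the lid's weight push it up: about 3 to 7 N at the pad. It springs back at once when let go
- lid (a joint): opening of the lid, rad: 0 shut, 0.8 wide open. Linked to the lever: always twice the lever's turn. Let go, it slams shut in a fraction of a second; 0.5 rad/s (about 25 mm/s at the lever's pad) is gentle
- lid_edge (a point): middle of the front edge of the orange lid (54 by 166 by 5 mm, with a 36 mm lip that stops the nuts at the trough's mouth), on its top face, about 145 mm above the bench when shut; the hinge is 164 mm from it, at the trough's upper end (+y). Not to be touched
- nut1_center (a point): centre of the first macadamia, a brown ball 28 mm across, 12 g, at first inside the trough behind the lid's lip; rolls out by itself once the lid is open
- nut2_center (a point): centre of the second macadamia, the same, just uphill of the first
- bowl: white ceramic bowl, 150 mm across the rim, 60 mm high, standing loose under the spout. Origin at the centre of its underside
- bowl_in (a point): centre of the bowl's inner floor
- tape: roll of brown packing tape lying flat, 110 mm across, 48 mm high; bystander. Origin at the centre of its underside
- markers: bundle of five capped markers in a steel clip, lying along its x, 130 mm long, 60 mm wide, 38 mm high; bystander. Origin under its centre
- block: clear acrylic block, 80 by 60 by 25 mm; bystander. Origin at the centre of its underside

How it is judged (in metres and radians):
On the way:
1. with the lever held down and the lid well open, both nuts have rolled into the bowl (value of joint lid above 0.5 rad and horizontal distance between each of nut1_center, nut2_center and bowl_in below 0.065 m and height (world z) of each of nut1_center, nut2_center below 0.06 m), for 0.3 s.
At the end, for the whole second after the job is handed in: lid shut (under 0.04 rad), both nuts' centres within 65 mm of the bowl's centre sideways and under 60 mm above the bench, bowl upright (within 0.15 rad) and within 25 mm of where it stood (value of joint lid below 0.04 rad and horizontal distance between each of nut1_center, nut2_center and bowl_in below 0.065 m and height (world z) of each of nut1_center, nut2_center below 0.06 m and distance of bowl from where it was at the start of the episode below 0.025 m and angle between bowl's own z axis and vertical below 0.15 rad); the robot touches nothing.
It fails at once if the lever is pressed with the arm or the body of the gripper instead of the fingers (contact force between the arm and lever above 1 N).
It fails at once if the lid slams: it comes to its last 0.3 rad closing faster than 2 rad/s (value of joint lid below 0.3 rad and velocity of joint lid below -2 rad/s).
It fails at once if the robot touches the lid or a nut (contact force between any of the fingers, the arm and lid above 0.3 N or contact force between any of the fingers, the arm and nut1 above 0.3 N or contact force between any of the fingers, the arm and nut2 above 0.3 N).
It fails at once if the bowl is touched, shifted more than 25 mm or lifted (contact force between any of the fingers, the arm and bowl above 0.5 N or distance of bowl from where it was at the start of the episode above 0.025 m).
It fails at once if the tape, the markers or the acrylic block are moved more than 20 mm or lifted (distance of any of tape, markers, block from where it was at the start of the episode above 0.02 m).
It also fails if it takes over 35 s, if anything falls off the work surface, if the arm or the gripper's body presses on something with over 40 N, if the wrist force passes 120 N, or if a joint passes its speed limit or range.

### The arm

A 6-joint arm with a two-finger parallel gripper is mounted at the origin on the work surface. World frame = base frame: x ahead of the robot, y to its left, z up, the work surface at z = 0. Lengths are in m, angles in degrees, forces in N, time in s.
With the tool pointing down it reaches from about 0.25 to 0.725 m from the base axis. Payload 9.7 kg.
Tool frame: the origin (TCP) lies at the very end of the fingers, on their centre line; the grasp point (between the pads) lies 19 mm behind it; z points along the fingers, y is the direction in which the jaws open and shut (so a half turn about z gives the same grasp; the last joint's range is limited). The gripper opens to 85 mm and grips with 20 to 120 N. Pads are 22 mm wide; open, the fingers measure 114 mm over their backs; the gripper's body (76 mm by 85 mm) begins 54 mm behind the grasp point. The pads swing forward as they close: fully open they stand 13 mm farther back than shut.
Start: joints at [76.948, 4.979, 10.078, 95.1, 0, 90], TCP at [0.124, 0.536, 0.231] pointing down, gripper open.
Joint ranges: [-179.16, 179.16], [-48.56, 103.87], [-65.8, 70.77], [-126.05, 130.52], [-82.76, 87.17], [-180, 180]. Speed limits (degrees/s): [127.2, 127.2, 147.25, 180, 180, 180].

### API

Orientations are given as [roll, pitch, yaw] about the fixed x, y, z axes, in that order (R = Rz(yaw) Ry(pitch) Rx(roll)).
In Python, from workcell import bot gives the robot as it stands.
- The arm moves only by the shell command python3 -m pendant 'ROWS' [FORCE]. ROWS is JSON, a list that holds one entry, the list of rows, each a list of 7 numbers: the shift along the tool's x, y, z in cm, then the turn, a rotation vector about the tool's x, y, z in rad, then the opening in per cent of the stroke, from 0 (shut) to 100 (fully open). In form: [[[dx, dy, dz, ax, ay, az, gripper], ...]]. A call has 1 to 5 rows; each row shifts and turns the pose as measured when the row begins, along the tool's axes as they then stand; what a row does not reach is not made up. A row lasts 1/12 s, in which the tool goes at most 41.7 mm and 7.16 degrees, less where a joint would pass 70% of its speed; a pose out of reach is approached as far as the arm can. A call with a gripper value outside its range is refused whole. The fingers move at their own pace and stop on an object; FORCE is the grip in N (left out, the last holds). Time passes only in rows, so rows that do not move let the fingers close. It gives the time, the measured TCP pose, the force and the opening at its end, in the units of the state.
- bot.get_obs(): the state, without advancing time (a new reading comes with each control period).
- bot.camera(name): name is "scene" or "top" or "wrist"; returns the picture (420x560x3 uint8, red, green, blue); there is no depth.
- bot.get_calibration(name): a dict with "intrinsics" (3x3 intrinsics, pixels), "pose" (4x4, takes a point from camera to world coordinates); the wrist camera has in their place "T_tool_cam" (4x4, takes a point from camera to tool coordinates, whose origin is the TCP and whose axes are the flange's). Camera axes: x right, y down, z forward; pixel columns grow to the right and rows downward; lengths in m; the calibration is good to about 2 mm. A picture is of the moment at which its call begins: read the wrist's pose just before it. get_calibration takes no time and is no camera call.
- bot.job_done(): hands the job in, once; it reports no verdict.
Trained networks look in the newest picture that a camera, given by its name, has taken for a name from the list of things; names that differ only in an ending like _2 or _b are one class to them, and where a whole thing is asked for, a point or a joint stands for the part that bears it (a point fixed in the world has none). Each returns a list of dicts, best first, with "confidence" (0 to 1); they miss things now and then, are a little off and sometimes report something else, mostly with a low value. They report only what shows in the picture. A call takes as long as a camera call.
- bot.masks_of(camera, thing): "pixels" (420x560 bool, what is visible of it) and "extent" ([left, top, right, bottom] in pixels, round what is visible of it).
- bot.mark_of(camera, thing): "uv" ([column, row] in pixels: a listed point, or the origin of a listed thing).
The state is a dict: "time": time; "q": joint angles; "qd": joint speeds; "joint_efforts": joint torques, N m; "ee_pos": TCP position; "tcp_rot": TCP orientation; "wrist_force": force on the tool from outside, world axes, zero at the start; "torque": the same for the moment, N m; "opening": finger opening in m.
Only numpy, scipy, OpenCV 4.12 (cv2) and the standard library are available. Lean on these libraries where they do the work, as an engineer would, in place of code of your own. Each camera call takes 0.05 s, during which the arm holds its last target. There are 200 camera calls.

## Working session

There is one attempt and no reset: what is moved stays moved. The work goes in short steps, Python scripts to look and compute and a shell command to move; the robot and the scene stay as the last step left them, time stands still between calls to the robot, and variables do not carry over. Pictures are saved under pics/ and viewed, about 8 in all and at most 12, crops included, and the job is handed in when it is done.

```bash
mkdir -p pics; cat > h.py <<'E'
import numpy as np, cv2
from workcell import bot
def save(c,n):
    im=bot.camera(c); cv2.imwrite(f'pics/{n}.png',im[:,:,::-1]); return im
def ray(c,uv):
    k=bot.get_calibration(c); d=np.linalg.inv(k['intrinsics'])@[*uv,1]
    T=np.array(k['pose']); d=T[:3,:3]@d; return T[:3,3],d/np.linalg.norm(d)
def atz(c,uv,z):
    o,d=ray(c,uv); return o+d*(z-o[2])/d[2]
def tri(r):
    A=0;b=0
    for o,d in r:
        P=np.eye(3)-np.outer(d,d); A=A+P; b=b+P@o
    return np.linalg.solve(A,b)
E
python3 - <<'E'
from h import *
np.set_printoptions(precision=3,suppress=True)
a=save('scene','s0');b=save('top','t0')
cv2.imwrite('pics/st0.png',np.vstack([a,b])[:,:,::-1][:, :])
for t,z in [('dispenser',0),('lever_pad',.13),('lid_edge',.145),('bowl',0),('tape',0),('markers',0),('block',0),('nut1_center',.1)]:
    R=[]
    for c in ('scene','top'):
        m=bot.mark_of(c,t)
        for x in m[:2]: print(t,c,np.round(x['uv']),round(x['confidence'],2),atz(c,x['uv'],z))
        if m: R.append(ray(c,m[0]['uv']))
    if len(R)==2: print('   tri',tri(R))
o=bot.get_obs();print(o['time'],o['ee_pos'],o['tcp_rot'],o['opening'])
E
```

```text
dispenser scene [250. 277.] 0.62 [0.698 0.001 0.   ]
dispenser top [289. 166.] 0.76 [ 0.693 -0.009  0.   ]
   tri [ 0.694 -0.006 -0.008]
lever_pad scene [269. 204.] 0.64 [ 0.536 -0.023  0.13 ]
lid_edge scene [210. 239.] 0.71 [ 0.734 -0.083  0.145]
lid_edge top [309. 149.] 0.57 [ 0.712 -0.078  0.145]
   tri [ 0.72  -0.085  0.131]
bowl scene [184. 270.] 0.63 [ 0.756 -0.175  0.   ]
bowl scene [269. 206.] 0.22 [ 0.418 -0.087  0.   ]
bowl top [330. 150.] 0.81 [ 0.75  -0.161  0.   ]
   tri [ 0.754 -0.167  0.001]
tape scene [449. 288.] 0.76 [0.495 0.491 0.   ]
tape scene [248. 279.] 0.72 [ 0.706 -0.001  0.   ]
tape top [151. 224.] 0.68 [0.484 0.494 0.   ]
   tri [ 0.486  0.495 -0.01 ]
markers scene [258. 179.] 0.87 [ 0.307 -0.189  0.   ]
markers top [343. 272.] 0.67 [ 0.304 -0.194  0.   ]
   tri [ 0.304 -0.193 -0.004]
block scene [151. 182.] 0.66 [ 0.492 -0.516  0.   ]
block top [432. 215.] 0.8 [ 0.501 -0.523  0.   ]
   tri [ 0.497 -0.517  0.004]
0.9 [0.124 0.536 0.231] [-179.997   -0.002  166.947] 0.08531560251971013
```

View pics/t0.png

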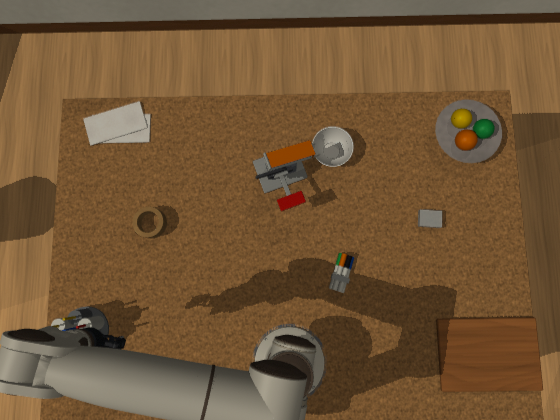

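View pics/s0.png

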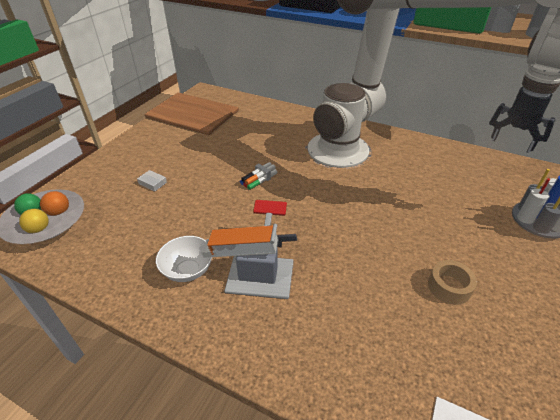

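The top view shows the dispenser at about (285,168), the red pad at (291,201), the bowl at (332,147) and the markers at (343,272). The scene view agrees, with the pad at (270,207). I'll locate the pad from the red colour in both views.

```bash
python3 - <<'E'
from h import *
np.set_printoptions(precision=3,suppress=True)
R=[]
for c,n in (('scene','s0'),('top','t0')):
    im=cv2.imread(f'pics/{n}.png').astype(int); 
    m=(im[:,:,2]>90)&(im[:,:,1]<35)&(im[:,:,0]<45)
    n_,l,s,ce=cv2.connectedComponentsWithStats(m.astype(np.uint8))
    i=max(range(1,n_),key=lambda i:s[i,4]); print(c,s[i],ce[i],atz(c,ce[i],.127))
    print(cv2.minAreaRect(np.argwhere(l==i)[:,::-1].astype(np.float32)))
    R.append(ray(c,ce[i]))
p=tri(R);print(p)
o=bot.get_obs();print(o['ee_pos'],o['tcp_rot'],o['wrist_force'])
for a in ('scene','top'):
  for x in bot.masks_of(a,'lever')[:2]: print(a,x['extent'],x['confidence'])
E
```

```text
scene [541 179   8  13  20] [544.8 185. ] [0.098 0.669 0.127]
((544.7000122070312, 185.09999084472656), (1.3416407108306885, 13.86362075805664), 26.56505012512207)
top [277 191  29  20 312] [290.744 200.5  ] [ 0.541 -0.014  0.127]
((290.8150939941406, 200.5068359375), (12.055237770080566, 26.21721649169922), 69.44395446777344)
[0.553 0.258 0.441]
[0.124 0.536 0.231] [-179.997   -0.002  166.947] [-0.85   0.034  0.059]
scene [253.3, 200.4, 288.4, 224.7] 0.85
scene [208.2, 223.6, 277.3, 249.3] 0.55
top [277.3, 169.9, 304.6, 211.2] 0.77
top [130.1, 207.6, 169.5, 236.7] 0.44
```

The pad is near (0.541, -0.016) and the dispenser's yaw is about 20°. I'll close the fingers and travel at about 0.24 m height.

```bash
python3 -m pendant '[[[-2.9,-2.5,-0.5,0,0,0,0],[-2.9,-2.5,-0.5,0,0,0,0],[-2.9,-2.5,0,0,0,0,0],[-2.9,-2.5,0,0,0,0,0],[-2.9,-2.5,0,0,0,0,0]]]'
python3 -m pendant '[[[-2.9,-2.5,0,0,0,0,0],[-2.9,-2.5,0,0,0,0,0],[-2.9,-2.5,0,0,0,0,0],[-2.9,-2.5,0,0,0,0,0],[-2.9,-2.5,0,0,0,0,0]]]'
python3 -m pendant '[[[-2.9,-2.5,0,0,0,0,0],[-2.9,-2.5,0,0,0,0,0],[-2.9,-2.5,0,0,0,0,0],[-2.9,-2.5,0,0,0,0,0],[0,0,0,0,0,0,0]]]'
```

```text
time: 1.42
ee_pos: [0.237, 0.3806, 0.2387]
tcp_rot: [-179.9, -0.1, 167.5]
wrist_force: [0.6, -0.2, 0.1]
opening: 0.0257
time: 1.83
ee_pos: [0.3548, 0.2191, 0.2399]
tcp_rot: [180.0, 0.1, 167.7]
wrist_force: [1.2, 0.9, -0.7]
opening: -0.0007
time: 2.25
ee_pos: [0.4524, 0.0844, 0.2408]
tcp_rot: [179.9, 0.3, 167.4]
wrist_force: [0.7, 0.4, 0.8]
opening: -0.0003
```

```bash
python3 -m pendant '[[[-2.6,-2.0,0,0,0,0,0],[-2.6,-2.0,0,0,0,0,0],[-1.5,-1.2,0,0,0,0,0],[0,0,0,0,0,0,0]]]'
python3 - <<'E'
from h import *
from scipy.spatial.transform import Rotation as Ro
np.set_printoptions(precision=3,suppress=True)
o=bot.get_obs(); im=save('wrist','w1')
k=bot.get_calibration('wrist'); T=np.eye(4);T[:3,:3]=Ro.from_euler('xyz',o['tcp_rot'],degrees=True).as_matrix();T[:3,3]=o['ee_pos']
T=T@k['T_tool_cam']
def wz(uv,z):
    d=T[:3,:3]@np.linalg.inv(k['intrinsics'])@[*uv,1]; return T[:3,3]+d*(z-T[2,3])/d[2]
for x in bot.mark_of('wrist','lever_pad')[:2]: print(x, wz(x['uv'],.13))
i=im.astype(int); m=(i[:,:,0]>90)&(i[:,:,1]<45)&(i[:,:,2]<50)
n_,l,s,ce=cv2.connectedComponentsWithStats(m.astype(np.uint8))
j=max(range(1,n_),key=lambda j:s[j,4]); print(s[j],ce[j],wz(ce[j],.13))
print([wz(p,.13)[:2] for p in cv2.boxPoints(cv2.minAreaRect(np.argwhere(l==j)[:,::-1].astype(np.float32)))])
im=save('scene','s1')
for x in bot.mark_of('scene','lever_pad')[:1]: print(x,atz('scene',x['uv'],.13))
print(o['ee_pos'],o['q'])
E
```

```text
time: 2.58
ee_pos: [0.5089, 0.014, 0.241]
tcp_rot: [179.9, 0.3, 167.2]
wrist_force: [0.8, -0.7, -0.2]
opening: -0.0002
{'uv': [251.3, 248.6], 'confidence': 0.62} [ 0.544 -0.015  0.13 ]
[ 192  197  118   92 4639] [249.718 241.549] [ 0.538 -0.015  0.13 ]
[array([ 0.536, -0.065]), array([0.506, 0.021]), array([0.545, 0.034]), array([ 0.578, -0.055])]
{'uv': [270.2, 204.3], 'confidence': 0.78} [ 0.537 -0.018  0.13 ]
[0.509 0.014 0.241] [ 1.557 -0.777  5.24  95.667  0.033 14.373]
```

View pics/w1.png

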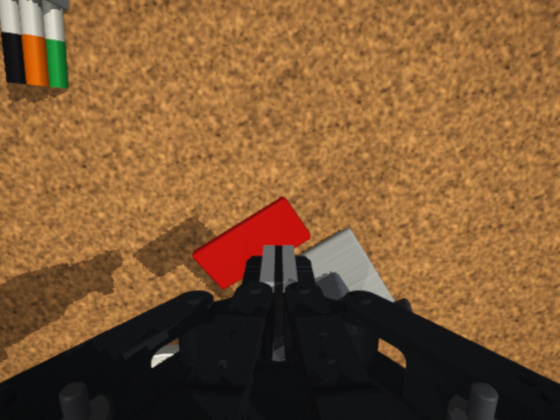

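The pad fills (192–310, 197–289) in the wrist picture. The wrist and scene views both put its centre near (0.540, -0.016). I'll go over it and descend to just above it.

```bash
python3 -m pendant '[[[-2.0,-1.2,1,0,0,0,0],[-1.9,-1.1,2,0,0,0,0],[0,0,3,0,0,0,0],[0,0,2,0,0,0,0],[0,0,0,0,0,0,0]]]'
```

```text
time: 3.2
ee_pos: [0.5408, -0.0092, 0.1632]
tcp_rot: [179.7, 0.7, 167.8]
wrist_force: [-0.1, 0.4, -1.0]
opening: -0.0001
```

```bash
python3 -m pendant '[[[0.1,-0.6,1,0,0,0,0],[0,0,1,0,0,0,0],[0,0,0.7,0,0,0,0],[0,0,0.7,0,0,0,0],[0,0,0.7,0,0,0,0]]]'
```

```text
time: 3.62
ee_pos: [0.5389, -0.0108, 0.1258]
tcp_rot: [179.6, 1.0, 168.1]
wrist_force: [-2.1, -0.7, 4.3]
opening: 0.0003
```

Contact, with about 4 N upward on the tool. I'll keep pressing.

```bash
python3 -m pendant '[[[0,0,0.9,0,0,0,0],[0,0,0.9,0,0,0,0],[0,0,0.9,0,0,0,0],[0,0,0.9,0,0,0,0],[0,0,0.5,0,0,0,0]]]'
python3 -m pendant '[[[0,0,0.6,0,0,0,0],[0,0,0.4,0,0,0,0]]]'
```

```text
time: 4.03
ee_pos: [0.5413, -0.01, 0.0891]
tcp_rot: [179.5, 1.5, 168.1]
wrist_force: [-34.8, -0.2, 82.4]
opening: -0.0005
time: 4.2
ee_pos: [0.5412, -0.01, 0.09]
tcp_rot: [179.4, 1.9, 168.1]
wrist_force: [-17.4, -0.3, 28.3]
opening: -0.0001
```

The lever is on its stop. I'll hold there and watch the nuts.

```bash
python3 -m pendant '[[[0,0,0.1,0,0,0,0],[0,0,0.1,0,0,0,0],[0,0,0.1,0,0,0,0],[0,0,0.1,0,0,0,0],[0,0,0.1,0,0,0,0]]]'
python3 -m pendant '[[[0,0,0.1,0,0,0,0],[0,0,0.1,0,0,0,0],[0,0,0.1,0,0,0,0],[0,0,0.1,0,0,0,0],[0,0,0.1,0,0,0,0]]]'
python3 - <<'E'
from h import *
a=save('scene','s2')[160:320,120:320]; b=save('top','t2')[100:220,230:380]
cv2.imwrite('pics/c2.png',np.hstack([cv2.resize(a,(400,320),interpolation=2),cv2.resize(b,(400,320),interpolation=2)])[:,:,::-1])
R={}
for t in('nut1_center','nut2_center','bowl_in'):
  for c in('scene','top'):
    for x in bot.mark_of(c,t)[:3]: print(t,c,x['uv'],x['confidence'],atz(c,x['uv'],.025))
print(bot.get_obs()['wrist_force'])
E
```

```text
time: 4.62
ee_pos: [0.5413, -0.01, 0.0902]
tcp_rot: [179.3, 2.3, 168.1]
wrist_force: [-8.6, -1.0, 18.3]
opening: -0.0002
time: 5.03
ee_pos: [0.5413, -0.01, 0.0902]
tcp_rot: [179.2, 2.5, 168.1]
wrist_force: [-8.4, 0.1, 16.7]
opening: 0.0
nut1_center scene [178.1, 263.9] 0.5 [ 0.76088322 -0.18602568  0.025     ]
nut1_center top [337.2, 147.7] 0.63 [ 0.75151046 -0.18681333  0.025     ]
nut1_center top [330.7, 148.3] 0.24 [ 0.74969596 -0.16302698  0.025     ]
nut2_center scene [188.5, 267.8] 0.52 [ 0.75935149 -0.15249092  0.025     ]
nut2_center top [327.5, 150.5] 0.47 [ 0.74160848 -0.1510991   0.025     ]
nut2_center top [151.1, 223.9] 0.29 [0.48283332 0.48566028 0.025     ]
bowl_in scene [185.9, 268.7] 0.93 [ 0.76497225 -0.15691443  0.025     ]
bowl_in top [332.4, 151.0] 0.72 [ 0.73938105 -0.16890044  0.025     ]
bowl_in top [326.9, 150.0] 0.48 [ 0.74353789 -0.14896857  0.025     ]
[-9.65818247 -0.45740509 16.38219631]
```

View pics/c2.png

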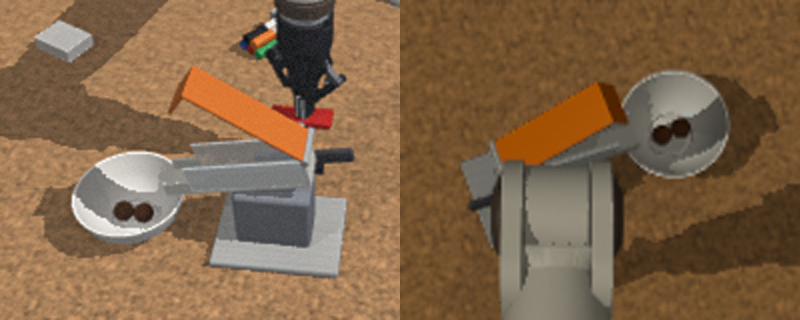

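Both nuts sit in the bowl (crop left about (124–145,211), right about (662–682,130)) and the lid stands well open. I'll hold a little longer, then ease up by 1.5–2 mm per row.

```bash
python3 -m pendant '[[[0,0,0.1,0,0,0,0],[0,0,0.1,0,0,0,0],[0,0,0.1,0,0,0,0],[0,0,0.1,0,0,0,0],[0,0,0.05,0,0,0,0]]]'
python3 -m pendant '[[[0,0,-0.1,0,0,0,0],[0,0,-0.15,0,0,0,0],[0,0,-0.15,0,0,0,0],[0,0,-0.15,0,0,0,0],[0,0,-0.15,0,0,0,0]]]'
```

```text
time: 5.85
ee_pos: [0.5412, -0.01, 0.0904]
tcp_rot: [179.2, 2.7, 168.0]
wrist_force: [-5.2, -1.0, 10.9]
opening: -0.0006
time: 6.27
ee_pos: [0.5405, -0.0102, 0.0959]
tcp_rot: [179.2, 2.7, 168.0]
wrist_force: [-1.3, -1.3, 4.1]
opening: 0.0006
```

```bash
for i in 1; do python3 -m pendant '[[[0,0,-0.18,0,0,0,0],[0,0,-0.18,0,0,0,0],[0,0,-0.18,0,0,0,0],[0,0,-0.18,0,0,0,0],[0,0,-0.18,0,0,0,0]]]'; done
python3 -m pendant '[[[0,0,-0.18,0,0,0,0],[0,0,-0.18,0,0,0,0],[0,0,-0.18,0,0,0,0],[0,0,-0.18,0,0,0,0],[0,0,-0.18,0,0,0,0]]]'
python3 -m pendant '[[[0,0,-0.18,0,0,0,0],[0,0,-0.18,0,0,0,0],[0,0,-0.18,0,0,0,0],[0,0,-0.18,0,0,0,0],[0,0,-0.18,0,0,0,0]]]'
```

```text
time: 6.68
ee_pos: [0.54, -0.0104, 0.1052]
tcp_rot: [179.2, 2.7, 168.0]
wrist_force: [-1.3, -1.4, 3.2]
opening: -0.0
time: 7.1
ee_pos: [0.5405, -0.0102, 0.1156]
tcp_rot: [179.1, 2.8, 168.0]
wrist_force: [-0.0, -0.2, 3.9]
opening: 0.0003
time: 7.52
ee_pos: [0.5415, -0.0098, 0.1261]
tcp_rot: [179.0, 3.0, 168.0]
wrist_force: [2.7, 0.2, 2.6]
opening: -0.0004
```

Still in contact at about 25 mm/s. I'll slow down for the last few millimetres.

```bash
python3 -m pendant '[[[0,0,-0.13,0,0,0,0],[0,0,-0.13,0,0,0,0],[0,0,-0.13,0,0,0,0],[0,0,-0.13,0,0,0,0],[0,0,-0.13,0,0,0,0]]]'
python3 -m pendant '[[[0,0,-0.2,0,0,0,0],[0,0,-0.5,0,0,0,0],[0,0,-1,0,0,0,0],[0,0,-2,0,0,0,0],[0,0,-2.5,0,0,0,0]]]'
python3 -m pendant '[[[1.5,0,-2.5,0,0,0,0],[3,0,-1,0,0,0,0],[3,0,0,0,0,0,0],[3,0,0,0,0,0,0],[0,0,0,0,0,0,0]]]'
python3 - <<'E'
from h import *
a=save('scene','s3')[160:320,120:320]; b=save('top','t3')[100:220,230:380]
cv2.imwrite('pics/c3.png',np.hstack([cv2.resize(a,(400,320),interpolation=2),cv2.resize(b,(400,320),interpolation=2)])[:,:,::-1])
for t in('bowl','lever_pad','lid_edge','nut1_center','nut2_center'):
  for c in('scene','top'):
    for x in bot.mark_of(c,t)[:1]: print(t,c,x['uv'],x['confidence'])
print(bot.get_obs()['wrist_force'])
E
```

```text
time: 7.93
ee_pos: [0.5414, -0.0096, 0.1332]
tcp_rot: [179.0, 3.0, 168.0]
wrist_force: [0.0, -0.8, -0.7]
opening: -0.0001
time: 8.35
ee_pos: [0.5336, -0.0102, 0.1916]
tcp_rot: [179.2, 2.1, 168.0]
wrist_force: [0.8, 0.4, 0.0]
opening: -0.0001
time: 8.77
ee_pos: [0.4263, 0.0114, 0.2318]
tcp_rot: [179.2, 2.4, 167.9]
wrist_force: [0.1, 0.3, -0.3]
opening: 0.0002
bowl scene [187.0, 271.4] 0.71
bowl top [330.3, 151.0] 0.75
lever_pad scene [270.8, 205.5] 0.84
lever_pad top [292.2, 195.4] 0.53
lid_edge scene [210.3, 238.8] 0.59
lid_edge top [310.3, 145.5] 0.82
nut1_center scene [180.9, 265.9] 0.4
nut1_center top [334.1, 148.4] 0.41
nut2_center scene [189.4, 268.2] 0.57
nut2_center top [331.0, 150.5] 0.54
[ 0.47547528 -0.34922712  0.29370442]
```

View pics/c3.png

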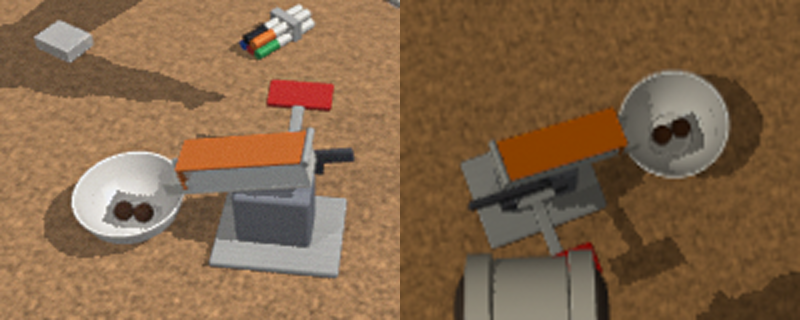

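The lid is shut, the lever is up, both nuts are in the bowl, and the arm is clear.

```bash
python3 -c "
from workcell import bot
print(bot.job_done())"
```

```text
the job is handed in; nothing more can be done
None
```

I pressed the lever down to its stop with the closed fingertips and held it there until both macadamias lay in the bowl. I then let it up at about 25 mm/s, slower for the last few millimetres. Contact force held at about 3–4 N until the pad was nearly up. I lifted clear and handed the job in at about 9 s.

**Last checks:**
- The final pictures show the lid shut, the lever at rest, and both nuts in the bowl. The bowl stands within about 3 pixels of its first mark, which is within the networks' scatter.
- The wrist force was about zero, so the robot was touching nothing.
- No check failed. The networks' marks scattered by up to about 10 mm between views, so I relied on the pictures for the nuts and the lid.

**High force at the stop:** the wrist force rose to about 90 N for a moment as the lever hit its stop, against the 120 N limit. I backed it off to 10–20 N for the hold.

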